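# Load the dish carrier and slide it into its case

### The arm

A 7-joint arm with a two-finger parallel gripper is mounted at the origin on a cart in front of the work surface, level with it; the furniture and walls round the work are solid. World frame = base frame: x ahead of the robot, y to its left, z up, the work surface at z = 0. Lengths are in m, angles in rad, forces in N, time in s.
With the tool pointing down it reaches from about 0.35 to 0.9 m from the base axis. Payload 7.2 kg.
Tool frame: the origin (TCP) lies midway between the tips of the shut fingers; the grasp point (between the pads) lies env.tcp_to_grasp behind it (env.tcp_to_grasp is the distance from the TCP to the grasp point, in m); z points along the fingers, y is the line along which they close (so a half turn about z gives the same grasp; the last joint's range is limited). The gripper opens to 85 mm and grips with 20 to 120 N. Pads are 22 mm wide; open, the fingers measure 114 mm over their backs; the gripper's body (76 mm by 85 mm) begins 54 mm behind the grasp point. The pads swing forward as they close: fully open they stand 13 mm farther back than shut.
Start: joints at [-1.205, 0.411, -0.013, 1.596, 0.006, 1.134, -0.082], TCP at [0.263, 0.567, 0.231] pointing down, gripper open.
Joint ranges: [-2.95, 2.95], [-0.29, 1.99], [-1.47, 1.44], [0.14, 2.54], [-1.03, 4.17], [0.13, 1.85], [-2.86, 2.86]. Speed limits (rad/s): [2.39, 2.39, 3.01, 3.01, 3.14, 3.14, 3.14].

### API

Orientations are given as a rotation vector (axis times angle).
In Python, from rig import env gives the robot as it stands. The module is installed in compiled form; this text tells all that it offers.
- The arm moves only by the tool move_arm, never from a script. Its argument "commands" is a list of rows, each an object with "grip": the finger opening in m, from 0 to 0.0854; "delta_pos": the shift along the tool's x, y, z in m, a list of three; "yaw": the turn about the tool's z in rad. A call has exactly 5 rows; each row shifts and turns the commanded pose from where the row before left it, along the tool's axes as they then stand; what a row does not reach is not made up. A row lasts 1/12 s, in which the tool goes at most 41.7 mm and 7.16 degrees, less where a joint would pass 70% of its speed; a pose out of reach is approached as far as the arm can. A call with a gripper value outside its range is refused whole. The fingers move at their own pace and stop on an object; the grip force is fixed at half the most. Time passes only in rows, so rows that do not move let the fingers close, or fill a call up. It gives the time, the measured TCP pose, the force, the opening and the grip force at its end, in the units of the state.
- env.get_state(): the state, without advancing time (a new reading comes with each control period).
- env.get_image(name): name is "scene" or "top"; returns a dict with "frame" (384x512x3 uint8, red, green, blue), "range_z" (384x512 float32, m along the optical axis (not along the pixel's ray), 0 where there is no reading), "fx", "fy", "cx", "cy" (pixels), "k1" (the pictures are not rectified: a ray, as slopes to the right and down, at radius r is drawn at 1 + k1 r^2 times it, then the intrinsics apply), "R" (3x3) and "t" (3): a world point X has camera coordinates R X + t. Camera axes: x right, y down, z forward; pixel columns grow to the right and rows downward; lengths in m; the calibration is good to about 2 mm. A picture is of the moment at which its call begins.
- env.hand_in(): hands the job in; it is judged then, once.
The state is a dict: "t": time; "joint_pos": joint angles; "qvel": joint speeds; "joint_efforts": joint torques, N m; "eef_pos": TCP position; "ee_rot": TCP orientation; "force": force on the tool from outside, world axes, zero at the start; "torque": the same for the moment, N m; "width": opening from 0.0 (shut) to 1.0 (fully open); "grip_force": force on a finger pad.
Only numpy, scipy, OpenCV 4.12 (cv2) and the standard library are available. Lean on these libraries where they do the work, as an engineer would, in place of code of your own. Each camera call takes 0.05 s, during which the arm holds its last target. There are 200 camera calls.

### The job

Stack the two petri dishes squarely one on the other on the round pad of the metal carrier, then slide the loaded carrier into the white dish case until it is fully home, with the grey pull fin left outside, and let go. Keep the dishes level while handling them and do not knock over the vials standing nearby.

Things in the scene. Friction and masses are not known exactly. Their poses are not given: they have to be found in the camera images.
- dish_case: white case fixed to the desk: side walls, back wall, roof; open in front, no floor (the carrier slides on the desk). Origin on the desk under the interior's centre; +x points inward from mouth (x = -60 mm) to the back wall's inner face (x = +60 mm), z up. Interior 120 x 87 x 42 mm high; side walls at y = +-43.5 mm; walls 6 mm, low side flanges to y = +-61; roof top 47 mm up. Place and yaw vary
- case_mouth (a point): centre of the case's open mouth at desk level, 60 mm from its origin towards -x; axes as the case's. Two fixed guide wings, 12 mm high, flare out from the mouth's sides to 20 mm in front of it, where they stand 116 mm apart inside and 123 mm outside
- carrier: loose carrier, about 0.3 kg, standing on the desk: metal floor plate 120 (x) x 84 (y) x 6 mm thick; an upright white front plate 40 mm tall at x = -60 to -54 mm; a grey pull fin in front of that. Origin: centre of the underside; +x points from the fin to the far edge, which enters the case first. 1.5 mm play each side in the case. Home: far edge at back wall, origin and axes on the case's
- carrier_fin (a point): the place to grip the carrier: in the grey upright pull fin, 80 mm from the carrier's origin towards its -x, 41 mm above the desk. The fin is 12 mm thick (y), 40 mm long (x = -100 to -60 mm) and reaches from the desk up to 60 mm; axes as the carrier's
- carrier_seat (a point): centre of the round dark pad (72 mm diameter, flush) on top of the carrier's floor plate, 8 mm from the carrier's origin towards +x, 6 mm above the desk: the stack of dishes is centred here; axes as the carrier's
- dish_a_center (a point): a round lidded petri dish, 65 mm diameter, 15 mm tall, standing flat on the desk at the start; the two dishes are alike. This point is its centre, 7.5 mm above its underside; z is its axis. Grip it across its diameter
- dish_b_center (a point): a round lidded petri dish, 65 mm diameter, 15 mm tall, standing flat on the desk at the start; the two dishes are alike. This point is its centre, 7.5 mm above its underside; z is its axis. Grip it across its diameter
- vial_1_center (a point): a standing screw-capped glass vial, 22 mm diameter, 58 mm tall, a bystander to be left standing. This point is its centre, 29 mm up; z is its axis
- vial_3_center (a point): a standing screw-capped glass vial, 22 mm diameter, 58 mm tall, a bystander to be left standing. This point is its centre, 29 mm up; z is its axis
Things that resemble listed ones, but are neither listed nor needed, are in the scene too. What is shaped like the part that bears dish_b_center but orange is not meant.

How it is judged:
By the outcome, as a careful person would: the job done as asked, in the order asked, and still so for the second after the job is handed in, with the robot touching nothing.
It also fails if it takes over 72 s, if anything falls off the work surface, if the arm or the gripper's body presses on something with over 40 N, if the wrist force passes 120 N, or if a joint passes its speed limit or range.

## Working session

There is one attempt and no reset: what is moved stays moved. The work goes in short steps, Python scripts to look and compute and a tool call to move; the robot and the scene stay as the last step left them, time stands still between calls to the robot, and variables do not carry over. Pictures are saved under pics/ and viewed, at most 10 in all, crops included, and the job is handed in when it is done.

Besides the shell and the picture viewer there is one more tool, called after "Emit:" as name(argument=value, ...), one argument or row to a line, values as JSON. move_arm: Moves the arm, as the interface text tells. Its arguments: {"type":"object","properties":{"commands":{"type":"array"}},"required":["commands"]}

```bash
mkdir -p pics
cat > h.py <<'E'
import numpy as np, cv2
from rig import env
def shot(n,fn):
    im=env.get_image(n); np.savez(''+fn+'.npz',**im)
    cv2.imwrite(f'pics/{fn}.png',im['frame'][:,:,::-1]); return im
def ray(im,u,v):
    x=(u-im['cx'])/im['fx'];y=(v-im['cy'])/im['fy'];X,Y=x,y
    for _ in range(20):
        s=1+im['k1']*(X*X+Y*Y);X,Y=x/s,y/s
    return np.array([X,Y,1.])
def at_z(im,u,v,z):
    R,t=im['R'],im['t'];c=-R.T@t;d=R.T@ray(im,u,v);return c+d*(z-c[2])/d[2]
def at_d(im,u,v):
    d=im['range_z'][int(v),int(u)];return im['R'].T@(ray(im,u,v)*d-im['t'])
def cloud(im):
    h,w=im['range_z'].shape;u,v=np.meshgrid(np.arange(w),np.arange(h))
    r=ray(im,u.astype(float),v.astype(float)) if 0 else None
    x=(u-im['cx'])/im['fx'];y=(v-im['cy'])/im['fy'];X,Y=x,y
    for _ in range(20):
        s=1+im['k1']*(X*X+Y*Y);X,Y=x/s,y/s
    d=im['range_z'];P=np.stack([X*d,Y*d,d],-1)-im['t'];return P@im['R']
E
python3 - <<'E'
from h import *
for n in('top','scene'):
    im=shot(n,n+'0');print(n,im['fx'],im['k1'],-im['R'].T@im['t'],im['R'][2])
s=env.get_state();print(s['t'],s['eef_pos'],s['ee_rot'],s['width'],env.tcp_to_grasp)
a=cv2.imread('pics/top0.png');b=cv2.imread('pics/scene0.png')
cv2.imwrite('pics/t0.png',cv2.resize(a,(800,600),interpolation=2));cv2.imwrite('pics/s0.png',cv2.resize(b,(800,600),interpolation=2))
E
```

```text
top 420.39485746548996 -0.1213923210071563 [ 0.41099389 -0.02072348  1.16205975] [ 0.11031696  0.00229975 -0.9938938 ]
scene 487.4450773294444 -0.16281147308907515 [-0.40163262 -0.57062973  0.57859322] [ 0.79786177  0.43829123 -0.41390506]
0.1 [0.26255184 0.56668493 0.23054127] [-6.76047384e-01 -3.06776270e+00  2.24424868e-03] 1.001763896167386 0.0187
```

View pics/t0.png

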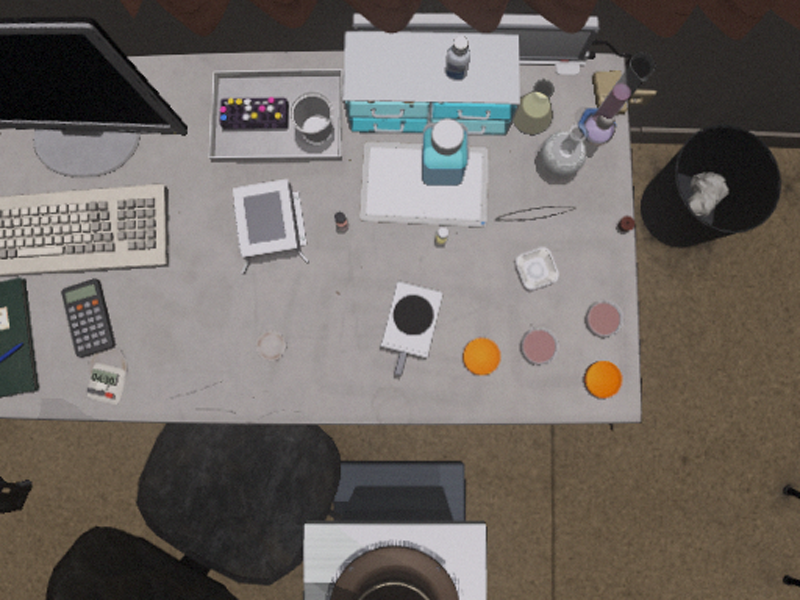

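View pics/s0.png

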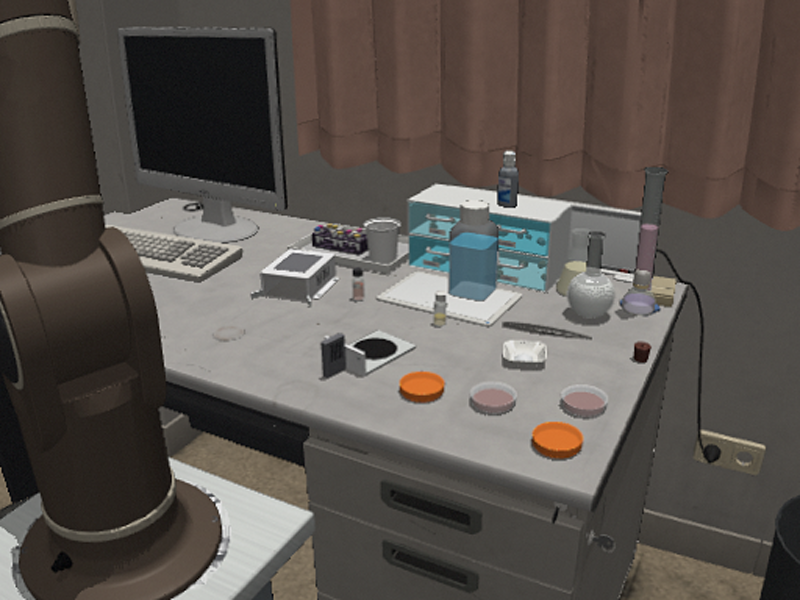

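Top view (800x600): the pink dishes are at (539,346) and (603,319). Look-alikes are the orange dishes at (481,356) and (603,379), a white tray at (537,268), and a ring stain at (272,346). The carrier is at (412,320) with its fin at (400,362). The case is at (268,218) with its mouth towards the robot. Vials stand at (341,220) and (441,236), with a red cap at (627,224). I choose the two pink dishes.

Run:
```python
from h import *
im=dict(np.load('top0.npz'));P=cloud(im);k=1.5625
def reg(name,u0,v0,u1,v1,zl,zh):
    a=P[int(v0/k):int(v1/k),int(u0/k):int(u1/k)].reshape(-1,3);m=(a[:,2]>zl)&(a[:,2]<zh);a=a[m]
    if len(a)<4: print(name,'none');return
    r=cv2.minAreaRect((a[:,:2]*1000).astype(np.float32)); c,rad=cv2.minEnclosingCircle((a[:,:2]*1000).astype(np.float32))
    print(name,len(a),'z',np.median(a[:,2]).round(4),'mean',a.mean(0).round(4),'rect',np.round(r[0],1),np.round(r[1],1),round(r[2],2),'circ',np.round(c,1),round(rad,1))
reg('desk',300,300,370,400,-.1,.1)
reg('dishL',515,322,563,370,.009,.03)
reg('dishR',580,296,626,344,.009,.03)
reg('orL',458,332,505,380,.009,.03)
reg('orR',580,355,626,402,.009,.03)
reg('roof',220,165,320,280,.040,.06)
reg('fin',380,345,420,385,.045,.075)
reg('front',370,330,440,365,.025,.05)
reg('plate',370,275,450,365,.003,.012)
reg('v1',325,205,357,236,.03,.08);reg('v3',428,222,452,250,.03,.08);reg('red',612,212,640,236,.02,.08)
for n,(x,y,w,h) in {'A':(225,165,95,120),'B':(370,270,90,120),'C':(455,290,180,120)}.items():
    pass
a=im['frame'][:,:,::-1]
c1=cv2.resize(a[105:180,140:206],None,fx=6,fy=6,interpolation=2);c2=cv2.resize(a[172:247,234:290],None,fx=6,fy=6,interpolation=2)
cv2.imwrite('pics/c1.png',np.hstack([c1,c2]));print(c1.shape,c2.shape)
```

```text
desk 2804 z 0.001 mean [0.4527 0.1086 0.001 ] rect [453.4 109.2] [175. 121.] 0.29 circ [453.1 109.1] 105.9
dishL 454 z 0.016 mean [ 0.4593 -0.2522  0.0159] rect [ 458.9 -252.4] [64.5 64.1] 18.45 circ [ 459.  -252.4] 33.3
dishR 414 z 0.0158 mean [ 0.5062 -0.3711  0.0157] rect [ 505.1 -371.1] [60.9 64.6] 0.26 circ [ 507.5 -371.4] 33.1
orL 450 z 0.0164 mean [ 0.4413 -0.1516  0.0162] rect [ 441.2 -152.2] [63.4 62.8] 89.8 circ [ 441.8 -151.7] 32.8
orR 459 z 0.0157 mean [ 0.399  -0.3651  0.0158] rect [ 399. -365.] [68.  63.1] 88.6 circ [ 398.7 -364.9] 34.2
roof 1620 z 0.0483 mean [0.68   0.2278 0.0482] rect [681.2 228.6] [128.9  98.9] 9.51 circ [679.9 227.2] 78.9
fin 70 z 0.0605 mean [ 0.4294 -0.0105  0.06  ] rect [432.7 -11.5] [22.6 44. ] 55.37 circ [429.9 -16.1] 22.4
front 72 z 0.0408 mean [ 0.4491 -0.0163  0.04  ] rect [447.6 -15.8] [81.3  9. ] 75.87 circ [448.8 -16.1] 40.7
plate 1413 z 0.0063 mean [ 0.5083 -0.028   0.0065] rect [506.9 -24.3] [142.  155.5] 90.0 circ [507.1 -24.4] 105.0
v1 68 z 0.0568 mean [0.6745 0.0939 0.0523] rect [676.1  95.1] [20.8 19.8] 47.26 circ [675.5  95.2] 11.2
v3 65 z 0.057 mean [ 0.6472 -0.0812  0.052 ] rect [647.9 -81.4] [19.1 19.4] 2.95 circ [648.4 -81.4] 10.8
red 65 z 0.0247 mean [ 0.6779 -0.4155  0.0246] rect [ 677.8 -415.6] [23.6 22.8] 10.19 circ [ 678.1 -416.2] 12.5
(450, 396, 3) (450, 336, 3)
```

View pics/c1.png

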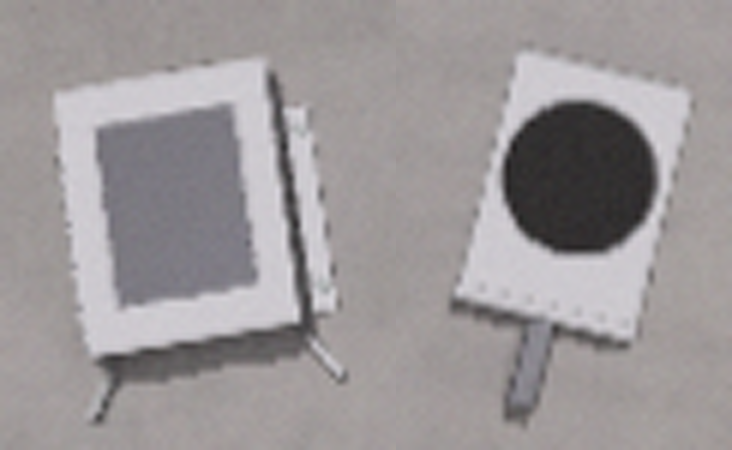

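The crop confirms the case: roof corners at (55,95), (265,60), (300,325) and (95,357), with the wings at the bottom. It also confirms the carrier: pad centre at (580,177), far corners at (521,52) and (690,94), fin at (528,370).

Run:
```python
from h import *
im=dict(np.load('top0.npz'));P=cloud(im);f=im['frame'].astype(int)
def A(u,v,z): return at_z(im,140+u/6-.4,105+v/6-.4,z)[:2]*1000
def B(u,v,z): return at_z(im,234+(u-396)/6-.4,172+v/6-.4,z)[:2]*1000
c=[A(*q,.047) for q in((55,93),(265,58),(300,325),(95,357))];print('roof',np.round(c,1),np.mean(c,0))
for a,b in((0,1),(1,2),(2,3),(3,0)): d=c[b]-c[a];print(np.hypot(*d),np.degrees(np.arctan2(d[1],d[0])))
# roof by brightness segmentation
sub=np.zeros(f.shape[:2],bool);sub[105:180,140:206]=1
m=sub&(P[...,2]>.042)&(P[...,2]<.055)
# rectify at z=.047
vs,us=np.nonzero(m);q=np.array([at_z(im,u,v,.047)[:2]*1000 for u,v in zip(us,vs)],np.float32);print('roofrect',cv2.minAreaRect(q),len(q))
# gray panel
g=m&(f.max(-1)<165)
# pad
sub[:]=0;sub[172:247,234:290]=1
m=sub&(f.max(-1)<80);n,l,s,ce=cv2.connectedComponentsWithStats(m.astype(np.uint8));i=1+s[1:,4].argmax()
vs,us=np.nonzero(l==i);q=np.array([at_z(im,u,v,.006)[:2]*1000 for u,v in zip(us,vs)]);print('pad',q.mean(0),2*np.sqrt(len(q)/np.pi),np.ptp(q,0))
# carrier corners & fin
c=[B(*q,z) for q,z in(((521,50),.006),((692,94),.006),((638,338),.04),((457,298),.04))];print('car',np.round(c,1))
for a,b in((0,1),(1,2),(2,3),(3,0)): d=c[b]-c[a];print(np.hypot(*d),np.degrees(np.arctan2(d[1],d[0])))
print('fin tip',B(518,408,.06),'fin root',B(540,322,.06))
# dishes
for n,(u0,v0) in {'L':(539,346),'R':(603,319)}.items():
    u0/=1.5625;v0/=1.5625;h=17;vs,us=np.mgrid[int(v0)-h:int(v0)+h,int(u0)-h:int(u0)+h]
    mm=P[vs,us,2]>.009; q=np.array([at_z(im,u,v,.015)[:2]*1000 for u,v in zip(us[mm],vs[mm])],np.float32);print(n,q.mean(0),cv2.minEnclosingCircle(q),2*np.sqrt(len(q)*(1.15/im['fx']*1000)**2/np.pi))
    w=np.zeros_like(f[...,0],bool);w[vs,us]=1
    px=f[vs,us];red=(px[...,0]-px[...,2]>25);qq=np.array([at_z(im,u,v,.01)[:2]*1000 for u,v in zip(us[red],vs[red])]);print(' red',len(qq),qq.mean(0) if len(qq) else '')
ys=env.get_state()['ee_rot'];print(cv2.Rodrigues(ys)[0])
```

```text
roof [[734.5 286.4]
 [750.  189.4]
 [625.4 170.3]
 [611.2 263.5]] [680.26386007 227.40663412]
98.29458265821864 -80.91176024601776
126.0185628351074 -171.29296524315873
94.27705732617551 98.69418411873043
125.40774004242923 10.541866152589943
roofrect ((680.2859497070312, 228.23004150390625), (129.54371643066406, 98.58531188964844), 9.832596778869629) 1611
pad [513.90071213 -30.99181121] 24.926710529686012 [66.52435736 66.30761194]
car [[573.1  -4.6]
 [552.6 -83.6]
 [439.4 -57.1]
 [457.1  23.3]]
81.62365606800398 -104.58297785827803
116.28554238464389 166.8373818168001
82.33149789255202 77.53026517221932
119.30661458215701 -13.511707094894168
fin tip [408.49000564  -4.17644778] fin root [445.85547932 -13.74113439]
L [ 459.39365 -252.28754] ((469.3997802734375, -241.95919799804688), 47.08342361450195) 65.98627382122405
 red 314 [ 457.90981051 -253.0250463 ]
R [ 506.24933 -371.3023 ] ((507.1861267089844, -372.1651611328125), 40.45991134643555) 63.18333075616116
 red 301 [ 506.2684613  -370.48958005]
[[-9.07371238e-01  4.20329826e-01 -5.23750824e-04]
 [ 4.20330142e-01  9.07370242e-01 -1.34769702e-03]
 [-9.12413426e-05 -1.44300977e-03 -9.99998955e-01]]
```

Emit:
move_arm(
  commands=[
    {"grip": 0.085,"delta_pos": [0,0,0.01],"yaw": -0.094},
    {"grip": 0.085,"delta_pos": [0,0,0.01],"yaw": -0.093},
    {"grip": 0.085,"delta_pos": [-0.015,-0.03,0],"yaw": 0},
    {"grip": 0.085,"delta_pos": [-0.015,-0.03,0],"yaw": 0},
    {"grip": 0.085,"delta_pos": [-0.015,-0.03,0],"yaw": 0},
  ],
)

```text
t: 0.52
eef_pos: [0.2841, 0.4674, 0.2102]
ee_rot: [-0.385, -3.117, 0.003]
force: [0.8, -0.6, 0.3]
width: 0.994
grip_force: 0.0
```

Emit:
move_arm(
  commands=[
    {"grip": 0.085,"delta_pos": [-0.016,-0.03,0],"yaw": 0},
    {"grip": 0.085,"delta_pos": [-0.016,-0.03,0],"yaw": 0},
    {"grip": 0.085,"delta_pos": [-0.016,-0.03,0],"yaw": 0},
    {"grip": 0.085,"delta_pos": [-0.016,-0.03,0],"yaw": 0},
    {"grip": 0.085,"delta_pos": [-0.016,-0.03,0],"yaw": 0},
  ],
)

```text
t: 0.93
eef_pos: [0.3252, 0.302, 0.2111]
ee_rot: [-0.387, -3.117, 0.0]
force: [0.9, -0.0, -0.1]
width: 0.996
grip_force: 0.0
```

Emit:
move_arm(
  commands=[
    {"grip": 0.085,"delta_pos": [-0.016,-0.03,0],"yaw": 0},
    {"grip": 0.085,"delta_pos": [-0.016,-0.03,0],"yaw": 0},
    {"grip": 0.085,"delta_pos": [-0.016,-0.03,0],"yaw": 0},
    {"grip": 0.085,"delta_pos": [-0.016,-0.03,0],"yaw": 0},
    {"grip": 0.085,"delta_pos": [-0.016,-0.03,0],"yaw": 0},
  ],
)

```text
t: 1.35
eef_pos: [0.3661, 0.1371, 0.2112]
ee_rot: [-0.386, -3.118, -0.0]
force: [0.4, -1.2, -0.5]
width: 0.995
grip_force: 0.0
```

Emit:
move_arm(
  commands=[
    {"grip": 0.085,"delta_pos": [-0.016,-0.03,0.01],"yaw": 0},
    {"grip": 0.085,"delta_pos": [-0.016,-0.03,0.01],"yaw": 0},
    {"grip": 0.085,"delta_pos": [-0.016,-0.03,0.01],"yaw": 0},
    {"grip": 0.085,"delta_pos": [-0.016,-0.03,0.01],"yaw": 0},
    {"grip": 0.085,"delta_pos": [-0.016,-0.03,0.01],"yaw": 0},
  ],
)

```text
t: 1.77
eef_pos: [0.4071, -0.0278, 0.161]
ee_rot: [0.386, 3.117, 0.0]
force: [0.0, -0.1, 0.3]
width: 0.996
grip_force: 0.0
```

Emit:
move_arm(
  commands=[
    {"grip": 0.085,"delta_pos": [-0.0176,-0.0341,0.01],"yaw": 0},
    {"grip": 0.085,"delta_pos": [-0.0176,-0.0341,0.01],"yaw": 0},
    {"grip": 0.085,"delta_pos": [-0.0176,-0.0341,0.01],"yaw": 0},
    {"grip": 0.085,"delta_pos": [-0.0176,-0.0341,0.01],"yaw": 0},
    {"grip": 0.085,"delta_pos": [-0.0176,-0.0341,0.01],"yaw": 0},
  ],
)

```text
t: 2.18
eef_pos: [0.4508, -0.2147, 0.1106]
ee_rot: [-0.386, -3.118, -0.0]
force: [0.8, 0.6, 0.4]
width: 1.0
grip_force: 0.0
```

Emit:
move_arm(
  commands=[
    {"grip": 0.085,"delta_pos": [-0.0176,-0.0341,0.01],"yaw": 0},
    {"grip": 0.085,"delta_pos": [0,0,0.02],"yaw": 0},
    {"grip": 0.085,"delta_pos": [0,0,0.02],"yaw": 0},
    {"grip": 0.085,"delta_pos": [0,0,0],"yaw": 0},
    {"grip": 0.085,"delta_pos": [0,0,0],"yaw": 0},
  ],
)

```text
t: 2.6
eef_pos: [0.4585, -0.25, 0.0605]
ee_rot: [-0.387, -3.115, -0.001]
force: [-0.1, -0.1, 0.8]
width: 0.994
grip_force: 0.0
```

```bash
cat >> h.py <<'E'
def to(x,y,z,yaw=None):
    s=env.get_state();R=cv2.Rodrigues(np.array(s['ee_rot']))[0]
    if yaw is not None:
        c=np.degrees(np.arctan2(-R[1,0],-R[0,0]));w=(yaw-c+180)%360-180
        print('heading(-toolx)',round(c,2),'yaw cmd',round(-np.radians(w),4))
    print('tool delta mm',((R.T@(np.array([x,y,z])-s['eef_pos']))*1000).round(1),'eef',np.round(s['eef_pos'],4),s['t'])
E
python3 - <<'E'
from h import *
to(.459,-.2523,-.003,-14.2)
im=shot('scene','s1');cv2.imwrite('pics/s1c.png',cv2.resize(im['frame'][150:350,180:440,::-1],None,fx=3,fy=3,interpolation=2))
E
```

```text
heading(-toolx) -14.16 yaw cmd 0.0008
tool delta mm [-1.2 -2.1 63.5] eef [ 0.4585 -0.25    0.0605] 2.6
```

View pics/s1c.png

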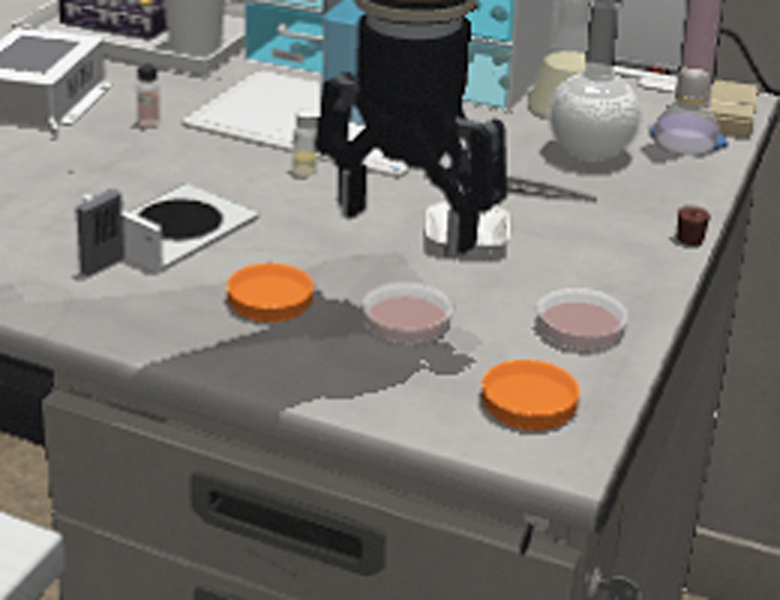

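The gripper stands open and square over the pink dish at (407,310). The orange dish at (270,290) and the other pink dish at (580,318) are clear of the fingers.

Emit:
move_arm(
  commands=[
    {"grip": 0.085,"delta_pos": [-0.0012,-0.002,0.02],"yaw": 0},
    {"grip": 0.085,"delta_pos": [0,0,0.02],"yaw": 0},
    {"grip": 0.085,"delta_pos": [0,0,0.015],"yaw": 0},
    {"grip": 0.085,"delta_pos": [0,0,0.008],"yaw": 0},
    {"grip": 0.085,"delta_pos": [0,0,0],"yaw": 0},
  ],
)

```text
t: 3.07
eef_pos: [0.4602, -0.2519, -0.002]
ee_rot: [-0.385, -3.117, -0.001]
force: [0.3, -0.7, -0.7]
width: 0.992
grip_force: 0.0
```

Emit:
move_arm(
  commands=[
    {"grip": 0.06,"delta_pos": [0,0,0],"yaw": 0},
    {"grip": 0.06,"delta_pos": [0,0,0],"yaw": 0},
    {"grip": 0.06,"delta_pos": [0,0,0],"yaw": 0},
    {"grip": 0.06,"delta_pos": [0,0,0],"yaw": 0},
    {"grip": 0.06,"delta_pos": [0,0,0],"yaw": 0},
  ],
)

```text
t: 3.48
eef_pos: [0.4612, -0.2528, 0.0002]
ee_rot: [0.386, 3.115, -0.0]
force: [-2.3, 1.4, 8.0]
width: 0.732
grip_force: 63.1
```

Emit:
move_arm(
  commands=[
    {"grip": 0.06,"delta_pos": [0,0,-0.01],"yaw": 0},
    {"grip": 0.06,"delta_pos": [0,0,-0.02],"yaw": 0},
    {"grip": 0.06,"delta_pos": [0,0,-0.025],"yaw": 0},
    {"grip": 0.06,"delta_pos": [0,0.01,-0.015],"yaw": 0},
    {"grip": 0.06,"delta_pos": [0,0.018,-0.005],"yaw": 0},
  ],
)

```text
t: 3.9
eef_pos: [0.4682, -0.2281, 0.0773]
ee_rot: [0.392, 3.112, -0.003]
force: [1.3, -0.7, -1.5]
width: 0.733
grip_force: 65.4
```

Emit:
move_arm(
  commands=[
    {"grip": 0.06,"delta_pos": [0.0013,0.03,0],"yaw": 0},
    {"grip": 0.06,"delta_pos": [0,0.035,0],"yaw": 0},
    {"grip": 0.06,"delta_pos": [0,0.035,0],"yaw": 0},
    {"grip": 0.06,"delta_pos": [0,0.035,0],"yaw": 0},
    {"grip": 0.06,"delta_pos": [0,0.03,0],"yaw": 0},
  ],
)

```text
t: 4.32
eef_pos: [0.507, -0.0626, 0.0748]
ee_rot: [0.385, 3.116, 0.002]
force: [0.6, 0.2, -0.5]
width: 0.727
grip_force: 65.5
```

Emit:
move_arm(
  commands=[
    {"grip": 0.06,"delta_pos": [0,0.025,0],"yaw": 0},
    {"grip": 0.06,"delta_pos": [0,0.01,0],"yaw": 0},
    {"grip": 0.06,"delta_pos": [0,0,0],"yaw": 0},
    {"grip": 0.06,"delta_pos": [0,0,0],"yaw": 0},
    {"grip": 0.06,"delta_pos": [0,0,0],"yaw": 0},
  ],
)

```text
t: 4.73
eef_pos: [0.5144, -0.0331, 0.0738]
ee_rot: [0.39, 3.117, -0.001]
force: [0.5, -1.4, -0.1]
width: 0.733
grip_force: 65.5
```

Run:
```python
from h import *
to(.5139,-.031,.01,-14.2);s=env.get_state();print(s['width'],s['force'],s['grip_force'])
im=shot('scene','s2');cv2.imwrite('pics/s2c.png',cv2.resize(im['frame'][150:290,160:340,::-1],None,fx=4,fy=4,interpolation=2))
```

```text
heading(-toolx) -14.26 yaw cmd -0.0011
tool delta mm [ 1.1  2.  63.8] eef [ 0.5144 -0.0331  0.0738] 4.7333
0.7328428277946921 [ 0.51552041 -1.35352927 -0.08837806] 65.46001195907593
```

View pics/s2c.png

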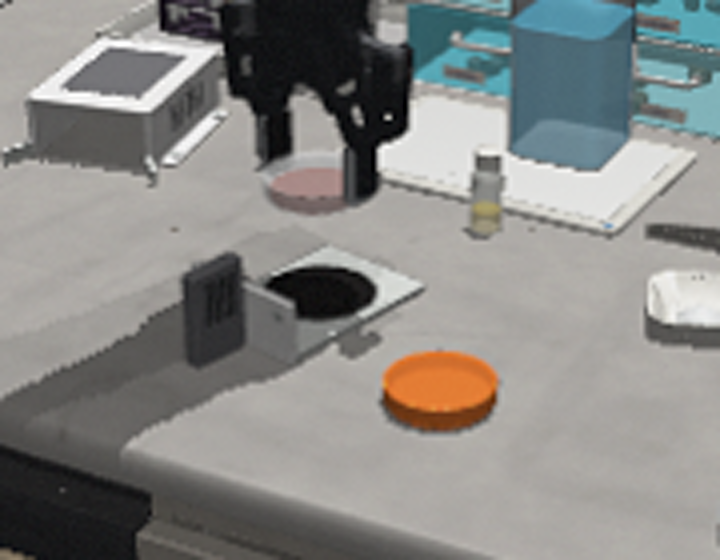

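Emit:
move_arm(
  commands=[
    {"grip": 0.06,"delta_pos": [0,0.0015,0.02],"yaw": 0},
    {"grip": 0.06,"delta_pos": [0,0,0.02],"yaw": 0},
    {"grip": 0.06,"delta_pos": [0,0,0.015],"yaw": 0},
    {"grip": 0.06,"delta_pos": [0,0,0.007],"yaw": 0},
    {"grip": 0.06,"delta_pos": [0,0,0.002],"yaw": 0},
  ],
)

```text
t: 5.2
eef_pos: [0.514, -0.0313, 0.0083]
ee_rot: [-0.39, -3.115, 0.001]
force: [-0.4, -0.7, -0.0]
width: 0.733
grip_force: 65.5
```

Emit:
move_arm(
  commands=[
    {"grip": 0.06,"delta_pos": [0,0,0.001],"yaw": 0},
    {"grip": 0.06,"delta_pos": [0,0,0.001],"yaw": 0},
    {"grip": 0.06,"delta_pos": [0,0,0.001],"yaw": 0},
    {"grip": 0.06,"delta_pos": [0,0,0],"yaw": 0},
    {"grip": 0.06,"delta_pos": [0,0,0],"yaw": 0},
  ],
)

```text
t: 5.62
eef_pos: [0.5154, -0.0296, 0.0068]
ee_rot: [0.386, 3.117, 0.0]
force: [-0.3, 0.5, -0.5]
width: 0.732
grip_force: 65.5
```

Emit:
move_arm(
  commands=[
    {"grip": 0.06,"delta_pos": [0,0,0.001],"yaw": 0},
    {"grip": 0.06,"delta_pos": [0,0,0],"yaw": 0},
    {"grip": 0.06,"delta_pos": [0,0,0.001],"yaw": 0},
    {"grip": 0.06,"delta_pos": [0,0,0],"yaw": 0},
    {"grip": 0.06,"delta_pos": [0,0,0],"yaw": 0},
  ],
)

```text
t: 6.03
eef_pos: [0.5155, -0.0296, 0.0061]
ee_rot: [0.386, 3.117, 0.002]
force: [-5.4, 1.1, 23.1]
width: 0.727
grip_force: 68.1
```

Emit:
move_arm(
  commands=[
    {"grip": 0.06,"delta_pos": [0,0,-0.001],"yaw": 0},
    {"grip": 0.08,"delta_pos": [0,0,0],"yaw": 0},
    {"grip": 0.085,"delta_pos": [0,0,0],"yaw": 0},
    {"grip": 0.085,"delta_pos": [0,0,0],"yaw": 0},
    {"grip": 0.085,"delta_pos": [0,0,0],"yaw": 0},
  ],
)

```text
t: 6.45
eef_pos: [0.515, -0.0297, 0.0051]
ee_rot: [-0.387, -3.118, 0.0]
force: [-0.5, 0.4, 0.1]
width: 0.999
grip_force: 0.0
```

Emit:
move_arm(
  commands=[
    {"grip": 0.085,"delta_pos": [0,0,-0.01],"yaw": 0},
    {"grip": 0.085,"delta_pos": [0,0,-0.03],"yaw": 0},
    {"grip": 0.085,"delta_pos": [0,0,-0.04],"yaw": 0},
    {"grip": 0.085,"delta_pos": [0,-0.03,-0.01],"yaw": 0},
    {"grip": 0.085,"delta_pos": [0,-0.035,0],"yaw": 0},
  ],
)

```text
t: 6.87
eef_pos: [0.5021, -0.0911, 0.0989]
ee_rot: [0.377, 3.113, 0.003]
force: [0.8, -0.5, 0.7]
width: 0.996
grip_force: 0.0
```

Emit:
move_arm(
  commands=[
    {"grip": 0.085,"delta_pos": [0,-0.035,0],"yaw": 0},
    {"grip": 0.085,"delta_pos": [0,-0.035,0],"yaw": 0},
    {"grip": 0.085,"delta_pos": [0,-0.035,0],"yaw": 0},
    {"grip": 0.085,"delta_pos": [0,-0.035,0],"yaw": 0},
    {"grip": 0.085,"delta_pos": [0,-0.035,0],"yaw": 0},
  ],
)

```text
t: 7.28
eef_pos: [0.4558, -0.264, 0.096]
ee_rot: [0.386, 3.117, 0.0]
force: [0.9, -0.5, -0.6]
width: 0.993
grip_force: 0.0
```

Run:
```python
from h import *
to(.5062,-.3713,.06,-14.2)
im=shot('top','t3');P=cloud(im)
def dish(ux,uy,zl,zh,zt):
    m=(np.hypot(P[...,0]-ux,P[...,1]-uy)<.042)&(P[...,2]>zl)&(P[...,2]<zh)
    q=P[m];vs,us=np.nonzero(m);w=np.array([at_z(im,u,v,zt)[:2]*1000 for u,v in zip(us,vs)],np.float32)
    print(len(w),w.mean(0),cv2.minAreaRect(w),np.median(q[:,2]))
dish(.514,-.031,.015,.03,.021);dish(.506,-.371,.009,.03,.015)
cv2.imwrite('pics/t3c.png',cv2.resize(im['frame'][160:260,225:425,::-1],None,fx=4,fy=4,interpolation=2))
```

```text
heading(-toolx) -14.14 yaw cmd 0.0011
tool delta mm [-75.1 -91.7  36.1] eef [ 0.4558 -0.264   0.096 ] 7.2833
450 [512.069    -28.944452] ((511.8109436035156, -29.559791564941406), (62.69922637939453, 62.900211334228516), 89.96821594238281) 0.021863086836110223<stdin>:7: RuntimeWarning: Mean of empty slice.
  ret = ret.dtype.type(ret / rcount)
Traceback (most recent call last):
cv2.error: OpenCV(4.12.0) /io/opencv/modules/imgproc/src/convhull.cpp:143: error: (-215:Assertion failed) total >= 0 && (depth == CV_32F || depth == CV_32S) in function 'convexHull'
```

Run:
```python
from h import *
im=dict(np.load('t3.npz'));cv2.imwrite('pics/t3c.png',cv2.resize(im['frame'][170:250,230:305,::-1],None,fx=7,fy=7,interpolation=2))
```

```text
(no output)
```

View pics/t3c.png

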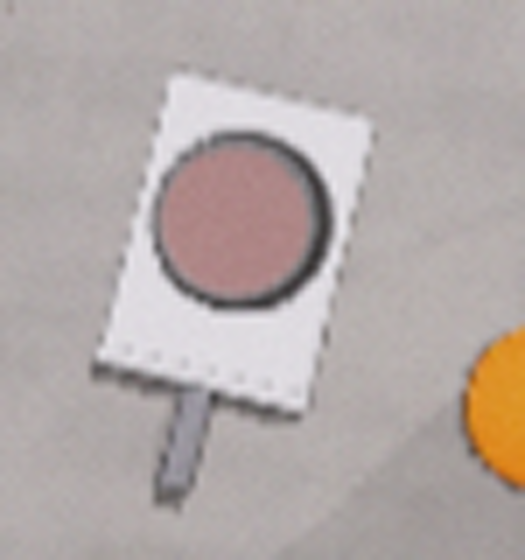

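The first dish (centre about (237,220) in the crop) lies on the pad (centre about (243,220)), roughly 2 mm left of centre. I will correct this once both are stacked by gripping them together.

Emit:
move_arm(
  commands=[
    {"grip": 0.085,"delta_pos": [-0.0188,-0.0225,0],"yaw": 0},
    {"grip": 0.085,"delta_pos": [-0.0188,-0.0225,0.01],"yaw": 0},
    {"grip": 0.085,"delta_pos": [-0.0188,-0.0225,0.01],"yaw": 0},
    {"grip": 0.085,"delta_pos": [-0.0187,-0.0225,0.016],"yaw": 0},
    {"grip": 0.085,"delta_pos": [0,0,0],"yaw": 0},
  ],
)

```text
t: 7.75
eef_pos: [0.5072, -0.3725, 0.0571]
ee_rot: [-0.391, -3.115, 0.004]
force: [-0.2, -0.5, -0.4]
width: 0.995
grip_force: 0.0
```

Run:
```python
from h import *
to(.507,-.3711,-.001,-14.2)
```

```text
heading(-toolx) -14.31 yaw cmd -0.002
tool delta mm [ 0.4  1.5 58.1] eef [ 0.5072 -0.3725  0.0571] 7.75
```

Emit:
move_arm(
  commands=[
    {"grip": 0.085,"delta_pos": [0,0.001,0.02],"yaw": 0},
    {"grip": 0.085,"delta_pos": [0,0,0.02],"yaw": 0},
    {"grip": 0.085,"delta_pos": [0,0,0.013],"yaw": 0},
    {"grip": 0.085,"delta_pos": [0,0,0.005],"yaw": 0},
    {"grip": 0.085,"delta_pos": [0,0,0],"yaw": 0},
  ],
)

```text
t: 8.17
eef_pos: [0.5068, -0.3663, 0.0004]
ee_rot: [-0.386, -3.116, -0.001]
force: [0.4, 0.9, -0.1]
width: 1.0
grip_force: 0.0
```

Emit:
move_arm(
  commands=[
    {"grip": 0.06,"delta_pos": [0,0,0],"yaw": 0},
    {"grip": 0.06,"delta_pos": [0,0,0],"yaw": 0},
    {"grip": 0.06,"delta_pos": [0,0,0],"yaw": 0},
    {"grip": 0.06,"delta_pos": [0,0,0],"yaw": 0},
    {"grip": 0.06,"delta_pos": [0,0,0],"yaw": 0},
  ],
)

```text
t: 8.58
eef_pos: [0.5083, -0.3677, 0.0034]
ee_rot: [0.386, 3.115, -0.001]
force: [-1.7, 0.5, 5.7]
width: 0.727
grip_force: 63.6
```

Run:
```python
from h import *
to(.507,-.3711,-.001,-14.2);im=dict(np.load('t3.npz'));f=im['frame'].astype(int)
m=np.zeros(f.shape[:2],np.uint8);m[186:218,250:282]=(f.max(-1)<110)[186:218,250:282]
vs,us=np.nonzero(m);q=np.array([at_z(im,u,v,.006)[:2]*1000 for u,v in zip(us,vs)],np.float32);print('pad',cv2.minEnclosingCircle(q),cv2.fitEllipse(cv2.convexHull(q)))
red=(f[...,0]-f[...,2]>25);red[:186]=0;red[218:]=0;red[:,:250]=0;red[:,282:]=0
vs,us=np.nonzero(red);q=np.array([at_z(im,u,v,.015)[:2]*1000 for u,v in zip(us,vs)],np.float32);print('red',q.mean(0),len(q))
```

```text
heading(-toolx) -14.14 yaw cmd 0.001
tool delta mm [ 0.5 -3.6  4.4] eef [ 0.5083 -0.3677  0.0034] 8.5833
pad ((513.3355102539062, -31.390161514282227), 34.94211196899414) ((513.8023071289062, -30.90909767150879), (68.51731872558594, 69.55990600585938), 17.504854202270508)
red [512.9889   -28.498987] 327
```

Emit:
move_arm(
  commands=[
    {"grip": 0.06,"delta_pos": [0,0,-0.01],"yaw": 0},
    {"grip": 0.06,"delta_pos": [0,0,-0.03],"yaw": 0},
    {"grip": 0.06,"delta_pos": [0,0,-0.035],"yaw": 0},
    {"grip": 0.06,"delta_pos": [0.004,0.015,-0.015],"yaw": 0},
    {"grip": 0.06,"delta_pos": [0.007,0.03,0],"yaw": 0},
  ],
)

```text
t: 9.0
eef_pos: [0.5091, -0.3265, 0.0974]
ee_rot: [0.395, 3.108, -0.009]
force: [0.7, 0.0, -0.0]
width: 0.723
grip_force: 65.3
```

Emit:
move_arm(
  commands=[
    {"grip": 0.06,"delta_pos": [0.008,0.034,0],"yaw": 0},
    {"grip": 0.06,"delta_pos": [0.008,0.034,0],"yaw": 0},
    {"grip": 0.06,"delta_pos": [0.008,0.034,0],"yaw": 0},
    {"grip": 0.06,"delta_pos": [0.008,0.034,0],"yaw": 0},
    {"grip": 0.06,"delta_pos": [0.008,0.034,0],"yaw": 0},
  ],
)

```text
t: 9.42
eef_pos: [0.5109, -0.1446, 0.0928]
ee_rot: [0.387, 3.116, 0.001]
force: [0.6, 0.8, -0.4]
width: 0.725
grip_force: 65.3
```

Emit:
move_arm(
  commands=[
    {"grip": 0.06,"delta_pos": [0.008,0.034,0],"yaw": 0},
    {"grip": 0.06,"delta_pos": [0.008,0.034,0],"yaw": 0},
    {"grip": 0.06,"delta_pos": [0.006,0.026,0],"yaw": 0},
    {"grip": 0.06,"delta_pos": [0.004,0.015,0],"yaw": 0},
    {"grip": 0.06,"delta_pos": [0,0.005,0],"yaw": 0},
  ],
)

```text
t: 9.83
eef_pos: [0.5135, -0.0256, 0.0924]
ee_rot: [0.38, 3.118, 0.003]
force: [-0.1, -0.2, -0.4]
width: 0.725
grip_force: 65.3
```

Emit:
move_arm(
  commands=[
    {"grip": 0.06,"delta_pos": [0,0,0.01],"yaw": 0},
    {"grip": 0.06,"delta_pos": [0,0,0.01],"yaw": 0},
    {"grip": 0.06,"delta_pos": [0,0,0.01],"yaw": 0},
    {"grip": 0.06,"delta_pos": [0,0,0],"yaw": 0},
    {"grip": 0.06,"delta_pos": [0,0,0],"yaw": 0},
  ],
)

```text
t: 10.25
eef_pos: [0.5123, -0.0308, 0.0602]
ee_rot: [-0.39, -3.115, 0.002]
force: [-0.8, -0.5, -1.1]
width: 0.727
grip_force: 65.3
```

Run:
```python
from h import *
to(.5145,-.0297,.027,-14.2);print(env.get_state()['width'])
```

```text
heading(-toolx) -14.28 yaw cmd -0.0014
tool delta mm [-1.9  1.7 33.2] eef [ 0.5123 -0.0308  0.0602] 10.25
0.7273449769800523
```

Emit:
move_arm(
  commands=[
    {"grip": 0.06,"delta_pos": [-0.001,0,0.01],"yaw": 0},
    {"grip": 0.06,"delta_pos": [0,0,0.01],"yaw": 0},
    {"grip": 0.06,"delta_pos": [0,0,0.008],"yaw": 0},
    {"grip": 0.06,"delta_pos": [0,0,0],"yaw": 0},
    {"grip": 0.06,"delta_pos": [0,0,0],"yaw": 0},
  ],
)

```text
t: 10.67
eef_pos: [0.5136, -0.0296, 0.0325]
ee_rot: [-0.387, -3.116, 0.001]
force: [-0.2, 0.4, -0.3]
width: 0.729
grip_force: 65.3
```

Emit:
move_arm(
  commands=[
    {"grip": 0.06,"delta_pos": [0,0,0],"yaw": 0},
    {"grip": 0.06,"delta_pos": [0,0,0],"yaw": 0},
    {"grip": 0.06,"delta_pos": [0,0,0.001],"yaw": 0},
    {"grip": 0.06,"delta_pos": [0,0,0],"yaw": 0},
    {"grip": 0.06,"delta_pos": [0,0,0],"yaw": 0},
  ],
)

```text
t: 11.08
eef_pos: [0.5143, -0.0294, 0.0325]
ee_rot: [0.386, 3.117, 0.0]
force: [-0.0, -0.0, -0.2]
width: 0.723
grip_force: 65.3
```

Emit:
move_arm(
  commands=[
    {"grip": 0.06,"delta_pos": [0,0,0.004],"yaw": 0},
    {"grip": 0.06,"delta_pos": [0,0,0.001],"yaw": 0},
    {"grip": 0.06,"delta_pos": [0,0,0.001],"yaw": 0},
    {"grip": 0.06,"delta_pos": [0,0,0],"yaw": 0},
    {"grip": 0.06,"delta_pos": [0,0,0],"yaw": 0},
  ],
)

```text
t: 11.5
eef_pos: [0.5141, -0.0295, 0.0262]
ee_rot: [-0.387, -3.117, 0.0]
force: [0.1, -0.4, 0.3]
width: 0.727
grip_force: 65.3
```

Emit:
move_arm(
  commands=[
    {"grip": 0.06,"delta_pos": [0,0,0.001],"yaw": 0},
    {"grip": 0.06,"delta_pos": [0,0,0],"yaw": 0},
    {"grip": 0.06,"delta_pos": [0,0,0.0005],"yaw": 0},
    {"grip": 0.06,"delta_pos": [0,0,0],"yaw": 0},
    {"grip": 0.06,"delta_pos": [0,0,0],"yaw": 0},
  ],
)

```text
t: 11.92
eef_pos: [0.5142, -0.0295, 0.0248]
ee_rot: [0.387, 3.118, 0.0]
force: [0.8, 1.0, -0.4]
width: 0.72
grip_force: 65.3
```

Emit:
move_arm(
  commands=[
    {"grip": 0.06,"delta_pos": [0,0,0.001],"yaw": 0},
    {"grip": 0.06,"delta_pos": [0,0,0],"yaw": 0},
    {"grip": 0.06,"delta_pos": [0,0,0.0005],"yaw": 0},
    {"grip": 0.06,"delta_pos": [0,0,0],"yaw": 0},
    {"grip": 0.06,"delta_pos": [0,0,0],"yaw": 0},
  ],
)

```text
t: 12.33
eef_pos: [0.5143, -0.0295, 0.0243]
ee_rot: [0.387, 3.117, 0.001]
force: [-3.4, 0.8, 13.4]
width: 0.727
grip_force: 66.9
```

Emit:
move_arm(
  commands=[
    {"grip": 0.06,"delta_pos": [0,0,-0.001],"yaw": 0},
    {"grip": 0.08,"delta_pos": [0,0,0],"yaw": 0},
    {"grip": 0.085,"delta_pos": [0,0,0],"yaw": 0},
    {"grip": 0.085,"delta_pos": [0,0,0],"yaw": 0},
    {"grip": 0.085,"delta_pos": [0,0,0.008],"yaw": 0},
  ],
)

```text
t: 12.75
eef_pos: [0.5151, -0.0295, 0.0169]
ee_rot: [0.386, 3.116, 0.001]
force: [0.2, -0.5, -0.7]
width: 0.994
grip_force: 0.0
```

Emit:
move_arm(
  commands=[
    {"grip": 0.085,"delta_pos": [0,0,0.007],"yaw": 0},
    {"grip": 0.085,"delta_pos": [0,0,0],"yaw": 0},
    {"grip": 0.085,"delta_pos": [0,0,0],"yaw": 0},
    {"grip": 0.06,"delta_pos": [0,0,0],"yaw": 0},
    {"grip": 0.06,"delta_pos": [0,0,0],"yaw": 0},
  ],
)

```text
t: 13.17
eef_pos: [0.5143, -0.0296, 0.0094]
ee_rot: [-0.387, -3.118, 0.0]
force: [-9.2, -3.1, 46.9]
width: 0.749
grip_force: 54.0
```

Emit:
move_arm(
  commands=[
    {"grip": 0.06,"delta_pos": [0,0,0],"yaw": 0},
    {"grip": 0.06,"delta_pos": [0,0,0],"yaw": 0},
    {"grip": 0.06,"delta_pos": [0,0,0],"yaw": 0},
    {"grip": 0.06,"delta_pos": [0,0,0],"yaw": 0},
    {"grip": 0.06,"delta_pos": [0,0,0],"yaw": 0},
  ],
)

```text
t: 13.58
eef_pos: [0.5144, -0.0296, 0.0097]
ee_rot: [0.387, 3.117, 0.0]
force: [0.1, -0.4, 6.8]
width: 0.744
grip_force: 65.5
```

Emit:
move_arm(
  commands=[
    {"grip": 0.06,"delta_pos": [0,0,-0.002],"yaw": 0},
    {"grip": 0.06,"delta_pos": [0,0,-0.002],"yaw": 0},
    {"grip": 0.06,"delta_pos": [-0.001,-0.001,0],"yaw": 0},
    {"grip": 0.06,"delta_pos": [-0.0008,-0.0008,0],"yaw": 0},
    {"grip": 0.06,"delta_pos": [0,0,0],"yaw": 0},
  ],
)

```text
t: 14.0
eef_pos: [0.5156, -0.0319, 0.0133]
ee_rot: [0.387, 3.117, -0.0]
force: [-0.5, -0.3, -0.4]
width: 0.738
grip_force: 65.6
```

Emit:
move_arm(
  commands=[
    {"grip": 0.06,"delta_pos": [0,0,0.001],"yaw": 0},
    {"grip": 0.06,"delta_pos": [0,0,0.001],"yaw": 0},
    {"grip": 0.06,"delta_pos": [0,0,0.001],"yaw": 0},
    {"grip": 0.06,"delta_pos": [0,0,0],"yaw": 0},
    {"grip": 0.06,"delta_pos": [0,0,0],"yaw": 0},
  ],
)

```text
t: 14.42
eef_pos: [0.5154, -0.0317, 0.0101]
ee_rot: [-0.387, -3.117, 0.0]
force: [-0.1, 0.9, -1.5]
width: 0.74
grip_force: 65.6
```

Emit:
move_arm(
  commands=[
    {"grip": 0.06,"delta_pos": [0,0,0.001],"yaw": 0},
    {"grip": 0.06,"delta_pos": [0,0,0],"yaw": 0},
    {"grip": 0.06,"delta_pos": [0,0,0.0005],"yaw": 0},
    {"grip": 0.06,"delta_pos": [0,0,0],"yaw": 0},
    {"grip": 0.06,"delta_pos": [0,0,0],"yaw": 0},
  ],
)

```text
t: 14.83
eef_pos: [0.5155, -0.0317, 0.0096]
ee_rot: [0.387, 3.117, 0.001]
force: [-3.4, 1.1, 12.5]
width: 0.745
grip_force: 67.2
```

Emit:
move_arm(
  commands=[
    {"grip": 0.07,"delta_pos": [0,0,-0.001],"yaw": 0},
    {"grip": 0.085,"delta_pos": [0,0,0],"yaw": 0},
    {"grip": 0.085,"delta_pos": [0,0,0],"yaw": 0},
    {"grip": 0.085,"delta_pos": [0,0,0],"yaw": 0},
    {"grip": 0.085,"delta_pos": [0,0,-0.02],"yaw": 0},
  ],
)

```text
t: 15.25
eef_pos: [0.5134, -0.0315, 0.0274]
ee_rot: [-0.386, -3.113, 0.002]
force: [0.3, 0.2, 0.0]
width: 0.994
grip_force: 0.0
```

Emit:
move_arm(
  commands=[
    {"grip": 0.085,"delta_pos": [0,0,-0.04],"yaw": 0},
    {"grip": 0.085,"delta_pos": [0,0,-0.04],"yaw": 0},
    {"grip": 0.085,"delta_pos": [0.03,-0.025,0],"yaw": 0},
    {"grip": 0.085,"delta_pos": [0.03,-0.025,0],"yaw": 0},
    {"grip": 0.085,"delta_pos": [0.025,-0.03,0],"yaw": 0},
  ],
)

```text
t: 15.67
eef_pos: [0.4122, -0.088, 0.11]
ee_rot: [0.383, 3.118, 0.001]
force: [0.3, -1.7, 0.5]
width: 0.995
grip_force: 0.0
```

Emit:
move_arm(
  commands=[
    {"grip": 0.085,"delta_pos": [0,-0.035,0],"yaw": 0},
    {"grip": 0.085,"delta_pos": [0,-0.035,0],"yaw": 0},
    {"grip": 0.085,"delta_pos": [0,-0.02,0],"yaw": 0},
    {"grip": 0.085,"delta_pos": [0,0,0],"yaw": 0},
    {"grip": 0.085,"delta_pos": [0,0,0],"yaw": 0},
  ],
)

```text
t: 16.08
eef_pos: [0.3912, -0.1766, 0.1098]
ee_rot: [0.391, 3.117, -0.0]
force: [0.3, 0.6, 0.0]
width: 0.995
grip_force: 0.0
```

Run:
```python
from h import *
im=shot('top','t4');f=im['frame'].astype(int);P=cloud(im)
m=np.zeros(f.shape[:2],np.uint8);m[184:220,248:284]=(f.max(-1)<110)[184:220,248:284]
vs,us=np.nonzero(m);q=np.array([at_z(im,u,v,.006)[:2]*1000 for u,v in zip(us,vs)],np.float32);print('pad',cv2.minEnclosingCircle(q))
m=(np.hypot(P[...,0]-.514,P[...,1]+.031)<.045)&(P[...,2]>.028)
vs,us=np.nonzero(m);w=np.array([at_z(im,u,v,.036)[:2]*1000 for u,v in zip(us,vs)],np.float32);print('top',len(w),w.mean(0),cv2.minAreaRect(w),np.median(P[m][:,2]))
m=(np.hypot(P[...,0]-.429,P[...,1]+.0105)<.03)&(P[...,2]>.052)
print('fin',P[m].mean(0))
for z in (.06,):
  vs,us=np.nonzero(m);w=np.array([at_z(im,u,v,z)[:2]*1000 for u,v in zip(us,vs)],np.float32);print(w.mean(0),cv2.minAreaRect(w))
to(.4285,-.0097,.022,-14.2)
a=cv2.resize(im['frame'][170:250,230:305,::-1],None,fx=5,fy=5,interpolation=2)
s=shot('scene','s4');b=cv2.resize(s['frame'][195:255,195:280,::-1],None,fx=5,fy=5,interpolation=2)
c=np.zeros((400,800,3),np.uint8);c[:400,:375]=a;c[:300,375:800]=b;cv2.imwrite('pics/t4c.png',c)
```

```text
pad ((513.0518798828125, -31.030059814453125), 34.50679016113281)
top 465 [514.14014  -31.773256] ((514.5425415039062, -32.147701263427734), (61.91655731201172, 64.82036590576172), 89.96707153320312) 0.036870036899691254
fin [ 0.41240416 -0.01986999  1.07278215]
[524.1859   -19.443453] ((546.7304077148438, -7.15533447265625), (1504.2310791015625, 1084.5128173828125), 88.39839172363281)
heading(-toolx) -14.19 yaw cmd 0.0001
tool delta mm [  4.8 169.9  87.7] eef [ 0.3915 -0.1756  0.1097] 16.1333
```

View pics/t4c.png

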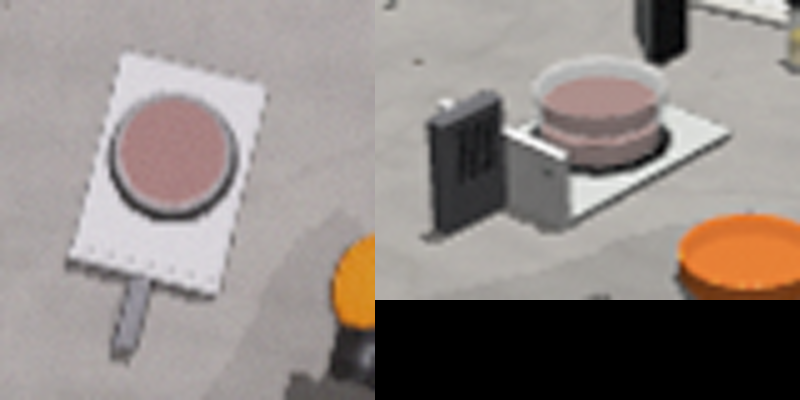

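The stack is square: in the left panel it is centred on the pad at (173,153) with an even dark ring, and in the right panel both dishes sit level at (600,115). Next is the fin.

Emit:
move_arm(
  commands=[
    {"grip": 0.06,"delta_pos": [0.0048,0.034,0],"yaw": 0},
    {"grip": 0.06,"delta_pos": [0,0.036,0],"yaw": 0},
    {"grip": 0.06,"delta_pos": [0,0.036,0],"yaw": 0},
    {"grip": 0.06,"delta_pos": [0,0.036,0],"yaw": 0},
    {"grip": 0.06,"delta_pos": [0,0.028,0],"yaw": 0},
  ],
)

```text
t: 16.6
eef_pos: [0.4287, -0.0054, 0.1097]
ee_rot: [-0.38, -3.118, -0.001]
force: [0.4, 0.1, -0.9]
width: 0.705
grip_force: 0.0
```

Emit:
move_arm(
  commands=[
    {"grip": 0.06,"delta_pos": [0,0,0.02],"yaw": 0},
    {"grip": 0.06,"delta_pos": [0,0,0.03],"yaw": 0},
    {"grip": 0.06,"delta_pos": [0,0,0.03],"yaw": 0},
    {"grip": 0.06,"delta_pos": [0,0,0.007],"yaw": 0},
    {"grip": 0.06,"delta_pos": [0,0,0],"yaw": 0},
  ],
)

```text
t: 17.02
eef_pos: [0.4267, -0.0089, 0.0212]
ee_rot: [-0.384, -3.113, 0.002]
force: [-0.1, -0.5, 0.2]
width: 0.705
grip_force: 0.0
```

Run:
```python
from h import *
to(.4285,-.0097,.022,-14.2)
```

```text
heading(-toolx) -14.05 yaw cmd 0.0026
tool delta mm [-2.  -0.3 -0.8] eef [ 0.4267 -0.0089  0.0212] 17.0167
```

Emit:
move_arm(
  commands=[
    {"grip": 0.06,"delta_pos": [-0.003,-0.0005,0],"yaw": 0},
    {"grip": 0.03,"delta_pos": [0,0,0],"yaw": 0},
    {"grip": 0.015,"delta_pos": [0,0,0],"yaw": 0},
    {"grip": 0.005,"delta_pos": [0,0,0],"yaw": 0},
    {"grip": 0.005,"delta_pos": [0,0,0],"yaw": 0},
  ],
)

```text
t: 17.43
eef_pos: [0.4318, -0.0108, 0.0237]
ee_rot: [0.387, 3.116, 0.001]
force: [-1.1, 0.6, 7.3]
width: 0.14
grip_force: 9.7
```

Emit:
move_arm(
  commands=[
    {"grip": 0.005,"delta_pos": [0,0,0],"yaw": 0},
    {"grip": 0.005,"delta_pos": [0,0,0],"yaw": 0},
    {"grip": 0.005,"delta_pos": [0,0,0],"yaw": 0},
    {"grip": 0.005,"delta_pos": [0,0,0],"yaw": 0},
    {"grip": 0.005,"delta_pos": [0,0,0],"yaw": 0},
  ],
)

```text
t: 17.85
eef_pos: [0.4318, -0.0108, 0.0237]
ee_rot: [0.387, 3.116, 0.002]
force: [-1.5, 0.4, 9.5]
width: 0.134
grip_force: 58.6
```

Run:
```python
from h import *
th=np.radians(9.7);c=np.array([.6773,.2275])
R=cv2.Rodrigues(np.array(env.get_state()['ee_rot']))[0]
for d in (230,200,80):
    p=c-d/1000*np.array([np.cos(th),np.sin(th)]);print(d,p);to(p[0],p[1],.022,9.7)
```

```text
230 [0.4505882  0.18874744]
heading(-toolx) -14.16 yaw cmd -0.4165
tool delta mm [ 30.6 198.1   1.9] eef [ 0.4318 -0.0108  0.0237] 17.85
200 [0.48015931 0.19380212]
heading(-toolx) -14.16 yaw cmd -0.4165
tool delta mm [  3.2 210.2   2. ] eef [ 0.4318 -0.0108  0.0237] 17.85
80 [0.59844372 0.21402085]
heading(-toolx) -14.16 yaw cmd -0.4165
tool delta mm [-106.6  258.8    2.2] eef [ 0.4318 -0.0108  0.0237] 17.85
```

Emit:
move_arm(
  commands=[
    {"grip": 0.005,"delta_pos": [0.0015,0.005,-0.001],"yaw": 0},
    {"grip": 0.005,"delta_pos": [0.0025,0.01,0],"yaw": 0},
    {"grip": 0.005,"delta_pos": [0.0035,0.013,0],"yaw": 0},
    {"grip": 0.005,"delta_pos": [0.0035,0.014,0],"yaw": 0},
    {"grip": 0.005,"delta_pos": [0.0035,0.014,0],"yaw": 0},
  ],
)

```text
t: 18.27
eef_pos: [0.4307, 0.0481, 0.0238]
ee_rot: [0.387, 3.118, 0.0]
force: [0.6, -1.6, -1.5]
width: 0.133
grip_force: 58.6
```

Emit:
move_arm(
  commands=[
    {"grip": 0.005,"delta_pos": [0.0035,0.014,0],"yaw": 0},
    {"grip": 0.005,"delta_pos": [0.0035,0.014,0],"yaw": 0},
    {"grip": 0.005,"delta_pos": [0.0035,0.014,0],"yaw": 0},
    {"grip": 0.005,"delta_pos": [0.0035,0.014,0],"yaw": 0},
    {"grip": 0.005,"delta_pos": [0.0035,0.014,0],"yaw": 0},
  ],
)

```text
t: 18.68
eef_pos: [0.4306, 0.1205, 0.0238]
ee_rot: [-0.386, -3.118, -0.0]
force: [0.1, -1.0, -1.6]
width: 0.13
grip_force: 58.7
```

Emit:
move_arm(
  commands=[
    {"grip": 0.005,"delta_pos": [0.0035,0.014,0],"yaw": 0},
    {"grip": 0.005,"delta_pos": [0.0035,0.014,0],"yaw": 0},
    {"grip": 0.005,"delta_pos": [0.0035,0.014,0],"yaw": 0},
    {"grip": 0.005,"delta_pos": [0.003,0.012,0],"yaw": 0},
    {"grip": 0.005,"delta_pos": [0.001,0.008,0],"yaw": 0},
  ],
)

```text
t: 19.1
eef_pos: [0.4315, 0.1846, 0.0238]
ee_rot: [-0.384, -3.118, -0.0]
force: [-0.1, -2.2, -0.7]
width: 0.131
grip_force: 59.0
```

Emit:
move_arm(
  commands=[
    {"grip": 0.005,"delta_pos": [0,0.002,0],"yaw": -0.02},
    {"grip": 0.005,"delta_pos": [0,0,0],"yaw": -0.045},
    {"grip": 0.005,"delta_pos": [0,0,0],"yaw": -0.045},
    {"grip": 0.005,"delta_pos": [0,0,0],"yaw": -0.045},
    {"grip": 0.005,"delta_pos": [0,0,0],"yaw": -0.045},
  ],
)

```text
t: 19.52
eef_pos: [0.4327, 0.184, 0.0238]
ee_rot: [0.07, 3.141, -0.001]
force: [0.6, -2.1, -1.7]
width: 0.131
grip_force: 58.7
```

Emit:
move_arm(
  commands=[
    {"grip": 0.005,"delta_pos": [0,0,0],"yaw": -0.045},
    {"grip": 0.005,"delta_pos": [0,0,0],"yaw": -0.045},
    {"grip": 0.005,"delta_pos": [0,0,0],"yaw": -0.045},
    {"grip": 0.005,"delta_pos": [0,0,0],"yaw": -0.045},
    {"grip": 0.005,"delta_pos": [0,0,0],"yaw": -0.036},
  ],
)

```text
t: 19.93
eef_pos: [0.4327, 0.1839, 0.0238]
ee_rot: [-0.269, 3.13, -0.0]
force: [0.6, -1.7, -0.9]
width: 0.134
grip_force: 58.7
```

Emit:
move_arm(
  commands=[
    {"grip": 0.005,"delta_pos": [0,0,0],"yaw": 0},
    {"grip": 0.005,"delta_pos": [0,0,0],"yaw": 0},
    {"grip": 0.005,"delta_pos": [0,0,0],"yaw": 0},
    {"grip": 0.005,"delta_pos": [0,0,0],"yaw": 0},
    {"grip": 0.005,"delta_pos": [0,0,0],"yaw": 0},
  ],
)

```text
t: 20.35
eef_pos: [0.4325, 0.1846, 0.0238]
ee_rot: [-0.265, 3.13, -0.0]
force: [0.4, -0.5, -1.0]
width: 0.135
grip_force: 58.7
```

Run:
```python
from h import *
th=np.radians(9.7);c=np.array([.6773,.2275])
for d in (250,200,):
    p=c-d/1000*np.array([np.cos(th),np.sin(th)]);to(p[0],p[1],.022,9.7)
im=shot('top','t5')
cv2.imwrite('pics/t5c.png',cv2.resize(im['frame'][100:240,130:260,::-1],(557,600),interpolation=2))
s=env.get_state();print(s['force'],s['width'])
```

```text
heading(-toolx) 9.67 yaw cmd -0.0006
tool delta mm [1.5 1.1 1.8] eef [0.4325 0.1846 0.0238] 20.35
heading(-toolx) 9.67 yaw cmd -0.0006
tool delta mm [-48.5   1.1   1.8] eef [0.4325 0.1846 0.0238] 20.35
[-0.75200179 -0.67019994  0.10370882] 0.13205546002491675
```

View pics/t5c.png

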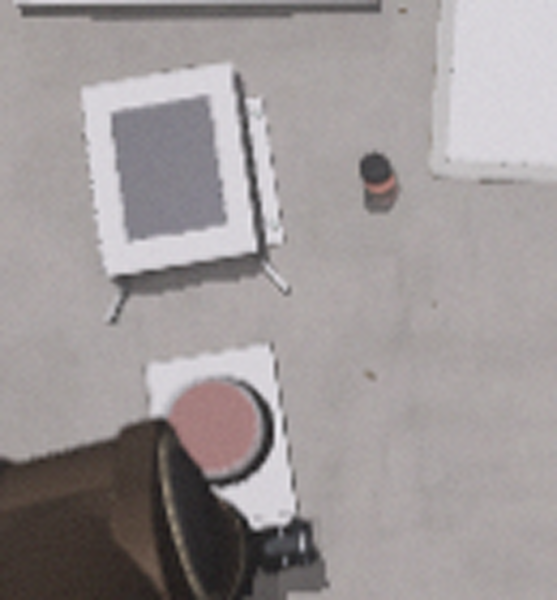

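The carrier is lined up in front of the mouth: far corners at (147,365) and (272,345), wing tips at (110,320) and (288,290), and the stack still on the pad. Next I check the lateral offset.

Run:
```python
from h import *
im=dict(np.load('t5.npz'));k=140/600
def A(u,v,z): return at_z(im,130+u*k-.4,100+v*k-.4,z)[:2]*1000
th=np.radians(9.7);Rc=np.array([[np.cos(th),np.sin(th)],[-np.sin(th),np.cos(th)]]);o=np.array([677.3,227.5])
for n,u,v,z in(('carL',147,365,.006),('carR',272,345,.006),('carRback',297,510,.006),('wingL',110,320,.012),('wingR',288,290,.012),('rfTL',82,88,.047),('rfTR',235,64,.047),('rfBR',262,252,.047),('rfBL',108,277,.047)):
    print(n,np.round(Rc@(A(u,v,z)-o),1))
P=cloud(im);m=(np.hypot(P[...,0]-.68,P[...,1]-.228)<.095)&(P[...,2]>.042)&(P[...,2]<.055)
vs,us=np.nonzero(m);w=np.array([at_z(im,u,v,.047)[:2]*1000 for u,v in zip(us,vs)],np.float32);print(cv2.minAreaRect(w),w.mean(0))
# subpixel edge lines of roof left/right via brightness gradient
g=cv2.cvtColor(im['frame'],cv2.COLOR_RGB2GRAY).astype(np.float32);d0=np.arange(-12,12,.25)
def proj(X):
    p=im['R']@np.array([*X])+im['t'];x,y=p[:2]/p[2];s=1+im['k1']*(x*x+y*y);return x*s*im['fx']+im['cx'],y*s*im['fy']+im['cy']
def edge(orig,th,x,y,z,ax):
    c,s=np.cos(th),np.sin(th);pts=[]
    for d in d0:
        xx,yy=(x+d,y) if ax==0 else (x,y+d)
        pts.append(proj(np.array([orig[0]+c*xx-s*yy,orig[1]+s*xx+c*yy,z])/1000))
    pts=np.array(pts,np.float32);l=cv2.remap(g,pts[None,:,0],pts[None,:,1],cv2.INTER_LINEAR)[0]
    gr=np.abs(np.gradient(cv2.GaussianBlur(l[None],(9,1),2)[0]));return d0[gr.argmax()]
for nm,y in(('roofL',49.5),('roofR',-49.5)):
    xs=np.arange(-45,55,10);e=[edge(o,th,x,y,47,1) for x in xs];print(nm,np.round(e,1),'med',np.median(e),'slope deg',np.degrees(np.polyfit(xs,e,1)[0]))
# carrier edges: case frame, carrier origin at fin+80
f=np.array([432.5,184.6]);co=f+80*np.array([np.cos(th),np.sin(th)])
xs=np.arange(-35,58,8);e=[edge(co,th,x,-42,6,1) for x in xs];print('carR',np.round(e,1),np.median(e),np.degrees(np.polyfit(xs,e,1)[0]))
xs=np.arange(40,58,3);e=[edge(co,th,x,42,6,1) for x in xs];print('carL',np.round(e,1),np.median(e))
ys=np.arange(-35,38,8);e=[edge(co,th,60,y,6,0) for y in ys];print('far',np.round(e,1),np.median(e),np.degrees(np.polyfit(ys,e,1)[0]))
print('carrier nominal origin in case',Rc@(co-o))
```

```text
carL [-112.2   40.2]
carR [-113.2  -42.7]
carRback [-221.8  -42.3]
wingL [-79.8  58.8]
wingR [-80.4 -59.2]
rfTL [66.2 48.6]
rfTR [ 64.1 -51.5]
rfBR [-60.3 -50.8]
rfBL [-59.2  48.4]
((680.9835815429688, 228.4105987548828), (127.81609344482422, 98.83235931396484), 9.617573738098145) [680.5828  228.26198]
roofL [ 0.8 -0.5  0.2 -0.5  0.5  0.   1.   1.8  1.  -0.5] med 0.375 slope deg 0.3732906847064456
roofR [ 2.  -4.8  1.8 -5.   1.8 -5.   2.2 -4.8  2.2  0.2] med 1.0 slope deg 0.546914258988513
carR [2.  1.  2.  1.2 8.  6.5 7.8 1.5 0.5 1.8 1.  2.2] 1.875 -0.5258790951812621
carL [0.2 0.2 1.5 1.2 1.  0.8] 0.875
far [-4.8 -3.5 -4.5 -3.8 -5.  -3.8 -4.8 -2.5 -4.8 -3.8] -4.125 0.36895009534939305
carrier nominal origin in case [-168.52840362   -1.04047871]
```

Emit:
move_arm(
  commands=[
    {"grip": 0.005,"delta_pos": [-0.006,0.0005,0],"yaw": 0},
    {"grip": 0.005,"delta_pos": [-0.01,0,0],"yaw": 0},
    {"grip": 0.005,"delta_pos": [-0.012,0,0],"yaw": 0},
    {"grip": 0.005,"delta_pos": [-0.012,0,0],"yaw": 0},
    {"grip": 0.005,"delta_pos": [-0.006,0,0],"yaw": 0},
  ],
)

```text
t: 20.82
eef_pos: [0.4789, 0.1932, 0.0238]
ee_rot: [-0.266, 3.13, 0.0]
force: [-0.7, 1.0, -1.2]
width: 0.134
grip_force: 58.7
```

Emit:
move_arm(
  commands=[
    {"grip": 0.005,"delta_pos": [-0.005,0,0],"yaw": 0},
    {"grip": 0.005,"delta_pos": [-0.005,0,0],"yaw": 0},
    {"grip": 0.005,"delta_pos": [-0.005,0,0],"yaw": 0},
    {"grip": 0.005,"delta_pos": [-0.005,0,0],"yaw": 0},
    {"grip": 0.005,"delta_pos": [-0.003,0,0],"yaw": 0},
  ],
)

```text
t: 21.23
eef_pos: [0.5006, 0.1969, 0.0238]
ee_rot: [0.266, -3.13, -0.0]
force: [-4.6, -1.9, 5.5]
width: 0.131
grip_force: 59.5
```

Emit:
move_arm(
  commands=[
    {"grip": 0.005,"delta_pos": [-0.006,0,0],"yaw": 0},
    {"grip": 0.005,"delta_pos": [-0.006,0,0],"yaw": 0},
    {"grip": 0.005,"delta_pos": [-0.006,0,0],"yaw": 0},
    {"grip": 0.005,"delta_pos": [-0.006,0,0],"yaw": 0},
    {"grip": 0.005,"delta_pos": [-0.006,0,0],"yaw": 0},
  ],
)

```text
t: 21.65
eef_pos: [0.5304, 0.2019, 0.0238]
ee_rot: [0.265, -3.13, -0.0]
force: [-4.5, -0.5, 5.5]
width: 0.132
grip_force: 59.6
```

Emit:
move_arm(
  commands=[
    {"grip": 0.005,"delta_pos": [-0.007,0,0],"yaw": 0},
    {"grip": 0.005,"delta_pos": [-0.007,0,0],"yaw": 0},
    {"grip": 0.005,"delta_pos": [-0.007,0,0],"yaw": 0},
    {"grip": 0.005,"delta_pos": [-0.007,0,0],"yaw": 0},
    {"grip": 0.005,"delta_pos": [-0.007,0,0],"yaw": 0},
  ],
)

```text
t: 22.07
eef_pos: [0.565, 0.2078, 0.0238]
ee_rot: [0.266, -3.13, -0.0]
force: [-4.3, -2.1, 6.1]
width: 0.132
grip_force: 59.9
```

Emit:
move_arm(
  commands=[
    {"grip": 0.005,"delta_pos": [-0.006,0,0],"yaw": 0},
    {"grip": 0.005,"delta_pos": [-0.006,0,0],"yaw": 0},
    {"grip": 0.005,"delta_pos": [-0.005,0,0],"yaw": 0},
    {"grip": 0.005,"delta_pos": [-0.004,0,0],"yaw": 0},
    {"grip": 0.005,"delta_pos": [-0.003,0,0],"yaw": 0},
  ],
)

```text
t: 22.48
eef_pos: [0.5887, 0.2118, 0.0239]
ee_rot: [0.265, -3.13, -0.0]
force: [-5.3, -1.4, 6.1]
width: 0.128
grip_force: 59.7
```

Emit:
move_arm(
  commands=[
    {"grip": 0.005,"delta_pos": [-0.002,0,0],"yaw": 0},
    {"grip": 0.005,"delta_pos": [-0.002,0,0],"yaw": 0},
    {"grip": 0.005,"delta_pos": [-0.002,0,0],"yaw": 0},
    {"grip": 0.005,"delta_pos": [-0.001,0,0],"yaw": 0},
    {"grip": 0.005,"delta_pos": [0,0,0],"yaw": 0},
  ],
)

```text
t: 22.9
eef_pos: [0.5956, 0.2129, 0.0238]
ee_rot: [-0.265, 3.13, 0.0]
force: [-2.9, -0.7, 5.2]
width: 0.133
grip_force: 59.6
```

Emit:
move_arm(
  commands=[
    {"grip": 0.005,"delta_pos": [-0.0015,0,0],"yaw": 0},
    {"grip": 0.005,"delta_pos": [-0.0015,0,0],"yaw": 0},
    {"grip": 0.005,"delta_pos": [-0.001,0,0],"yaw": 0},
    {"grip": 0.005,"delta_pos": [-0.001,0,0],"yaw": 0},
    {"grip": 0.005,"delta_pos": [0,0,0],"yaw": 0},
  ],
)

```text
t: 23.32
eef_pos: [0.6003, 0.2138, 0.0238]
ee_rot: [-0.265, 3.13, 0.0]
force: [-3.6, -0.4, 4.0]
width: 0.135
grip_force: 59.7
```

Emit:
move_arm(
  commands=[
    {"grip": 0.005,"delta_pos": [-0.001,0,0],"yaw": 0},
    {"grip": 0.005,"delta_pos": [0,0,0],"yaw": 0},
    {"grip": 0.005,"delta_pos": [-0.001,0,0],"yaw": 0},
    {"grip": 0.005,"delta_pos": [0,0,0],"yaw": 0},
    {"grip": 0.005,"delta_pos": [0,0,0],"yaw": 0},
  ],
)

```text
t: 23.73
eef_pos: [0.6022, 0.2142, 0.0239]
ee_rot: [-0.266, 3.13, 0.0]
force: [-5.0, 0.2, 5.9]
width: 0.135
grip_force: 59.7
```

Emit:
move_arm(
  commands=[
    {"grip": 0.005,"delta_pos": [-0.001,0,0],"yaw": 0},
    {"grip": 0.005,"delta_pos": [0,0,0],"yaw": 0},
    {"grip": 0.005,"delta_pos": [-0.001,0,0],"yaw": 0},
    {"grip": 0.005,"delta_pos": [0,0,0],"yaw": 0},
    {"grip": 0.005,"delta_pos": [0,0,0],"yaw": 0},
  ],
)

```text
t: 24.15
eef_pos: [0.6022, 0.2142, 0.0239]
ee_rot: [0.265, -3.127, 0.0]
force: [-11.7, -2.7, 12.3]
width: 0.131
grip_force: 60.7
```

Emit:
move_arm(
  commands=[
    {"grip": 0.005,"delta_pos": [-0.001,0,0],"yaw": 0},
    {"grip": 0.005,"delta_pos": [0,0,0],"yaw": 0},
    {"grip": 0.005,"delta_pos": [0,0,0],"yaw": 0},
    {"grip": 0.005,"delta_pos": [0,0,0],"yaw": 0},
    {"grip": 0.005,"delta_pos": [0,0,0],"yaw": 0},
  ],
)

```text
t: 24.57
eef_pos: [0.6021, 0.2142, 0.0238]
ee_rot: [0.265, -3.125, 0.0]
force: [-15.1, -3.6, 14.0]
width: 0.131
grip_force: 61.2
```

Run:
```python
from h import *
s=shot('scene','s6');cv2.imwrite('pics/s6c.png',cv2.resize(s['frame'][130:230,140:260,::-1],None,fx=5,fy=5,interpolation=2))
print(env.get_state()['force'])
```

```text
[-15.25494597  -2.93327172  14.88116414]
```

View pics/s6c.png

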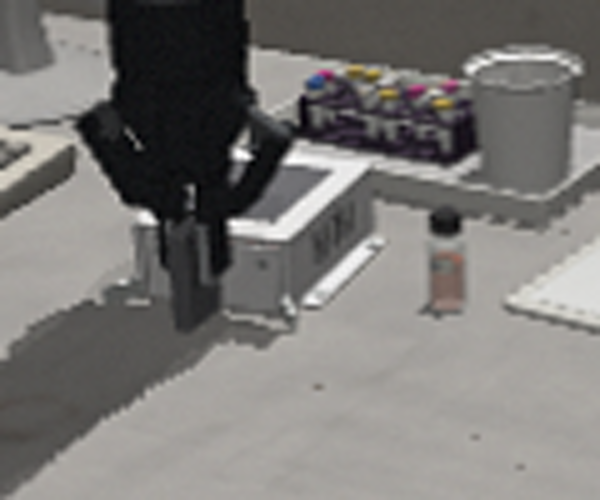

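The scene crop shows the front plate flush with the mouth at about (255,270), the fin outside at (190,300) and the vial standing at (447,265). The push met a hard stop after 172 mm, which matches the expected home position. Now release.

Emit:
move_arm(
  commands=[
    {"grip": 0.005,"delta_pos": [0.0015,0,0],"yaw": 0},
    {"grip": 0.03,"delta_pos": [0,0,0],"yaw": 0},
    {"grip": 0.05,"delta_pos": [0,0,0],"yaw": 0},
    {"grip": 0.06,"delta_pos": [0,0,0],"yaw": 0},
    {"grip": 0.06,"delta_pos": [0,0,0],"yaw": 0},
  ],
)

```text
t: 25.03
eef_pos: [0.604, 0.2143, 0.0236]
ee_rot: [-0.265, 3.13, -0.0]
force: [0.4, 0.1, 0.9]
width: 0.694
grip_force: 0.0
```

Emit:
move_arm(
  commands=[
    {"grip": 0.06,"delta_pos": [0,0,-0.01],"yaw": 0},
    {"grip": 0.06,"delta_pos": [0,0,-0.03],"yaw": 0},
    {"grip": 0.06,"delta_pos": [0,0,-0.04],"yaw": 0},
    {"grip": 0.06,"delta_pos": [0,0,-0.03],"yaw": 0},
    {"grip": 0.06,"delta_pos": [0.03,-0.01,0],"yaw": 0},
  ],
)

```text
t: 25.45
eef_pos: [0.5832, 0.2031, 0.1415]
ee_rot: [-0.266, 3.115, 0.007]
force: [0.4, 0.2, 0.9]
width: 0.704
grip_force: 0.0
```

Emit:
move_arm(
  commands=[
    {"grip": 0.06,"delta_pos": [0.03,-0.02,0],"yaw": 0},
    {"grip": 0.06,"delta_pos": [0.03,-0.025,0],"yaw": 0},
    {"grip": 0.06,"delta_pos": [0.03,-0.025,0],"yaw": 0},
    {"grip": 0.06,"delta_pos": [0.025,-0.025,0],"yaw": 0},
    {"grip": 0.06,"delta_pos": [0.02,-0.02,0],"yaw": 0},
  ],
)

```text
t: 25.87
eef_pos: [0.4602, 0.0613, 0.1344]
ee_rot: [-0.264, 3.13, 0.001]
force: [0.2, -0.5, 0.0]
width: 0.702
grip_force: 0.0
```

Emit:
move_arm(
  commands=[
    {"grip": 0.06,"delta_pos": [0,-0.03,0],"yaw": 0},
    {"grip": 0.06,"delta_pos": [0,-0.03,0],"yaw": 0},
    {"grip": 0.06,"delta_pos": [0,-0.03,0],"yaw": 0},
    {"grip": 0.06,"delta_pos": [0,-0.02,0],"yaw": 0},
    {"grip": 0.06,"delta_pos": [0,0,0],"yaw": 0},
  ],
)

```text
t: 26.28
eef_pos: [0.4812, -0.0499, 0.1349]
ee_rot: [-0.256, 3.129, -0.003]
force: [0.4, 0.2, 0.2]
width: 0.701
grip_force: 0.0
```

Run:
```python
from h import *
im=shot('top','t7');s=shot('scene','s7')
a=cv2.resize(im['frame'][105:190,140:225,::-1],(400,400),interpolation=2);b=cv2.resize(s['frame'][140:220,145:225,::-1],(400,400),interpolation=2)
cv2.imwrite('pics/f7.png',np.hstack([a,b]));P=cloud(im)
m=(np.hypot(P[...,0]-.6,P[...,1]-.214)<.04)&(P[...,2]>.054)&(P[...,2]<.07);vs,us=np.nonzero(m)
w=np.array([at_z(im,u,v,.06)[:2]*1000 for u,v in zip(us,vs)],np.float32)
print(cv2.minAreaRect(w),env.get_state()['eef_pos'],env.get_state()['t'])
```

```text
((597.9558715820312, 214.54055786132812), (39.82854080200195, 12.947290420532227), 9.59858512878418) [ 0.48061764 -0.04574464  0.13432202] 26.3833
```

View pics/f7.png

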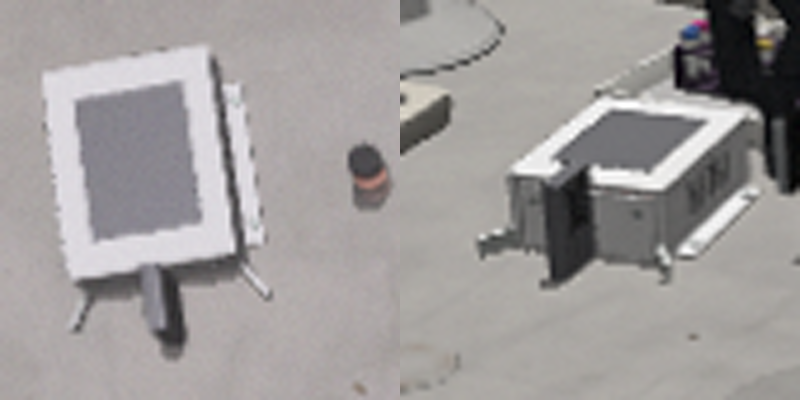

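The carrier is fully home. The fin is outside at (160,300) in the left panel, its measured centre (598.0, 214.5) mm agrees with the home position (598.4, 214.0) mm, and the front plate is flush with the mouth.

```bash
python3 -c "
from rig import env
print(env.hand_in())"
```

```text
the job is handed in; nothing more can be done
None
```

The job is handed in: both pink dishes are stacked on the carrier pad, the carrier is fully home in the case with the fin outside and released, and no vials were knocked over.

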